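# Add a crosswise layer to a model tower's timber crib and press it

## Robot

A 6-joint arm with a two-finger parallel gripper is mounted at the origin on the work surface. World frame = base frame: x ahead of the robot, y to its left, z up, the work surface at z = 0. Lengths are in m, angles in rad, forces in N, time in s.
With the tool pointing down it reaches from about 0.35 to 0.725 m from the base axis. Payload 4.3 kg.
Tool frame: the origin (TCP) lies between the finger pads; the fingertips stand 25 mm ahead of it and the grasp point (between the pads) lies 6 mm ahead of it; z points along the fingers, y is the line along which they close (so a half turn about z gives the same grasp; the last joint's range is limited). The gripper opens to 85 mm and grips with 20 to 120 N. Pads are 22 mm wide; open, the fingers measure 114 mm over their backs; the gripper's body (76 mm by 85 mm) begins 54 mm behind the grasp point. The pads swing forward as they close: fully open they stand 13 mm farther back than shut.
Start: joints at [1.03, 0.377, 0.081, 1.274, 0, 1.46], TCP at [0.24, 0.522, 0.256] pointing down, gripper open.
Joint ranges: [-2.72, 2.72], [-0.84, 1.66], [-1.02, 1.22], [-1.77, 2.12], [-1.37, 1.28], [-3.14, 3.14]. Speed limits (rad/s): [2.57, 2.57, 3.14, 3.14, 3.14, 3.14].

## Interface

Orientations are given as a rotation vector (axis times angle).
In Python, from station import readout, cams, manip gives the robot as it stands.
- The arm moves only by the shell command python3 -m pendant 'ROWS' [FORCE]. ROWS is JSON, a list of rows, each a list of 3 entries, a list of its own where there are three numbers: the gripper command: -1 is shut, 1 is fully open, values between are in proportion, then the shift along the world's x, y, z in mm, then the turn, a rotation vector about the world's x, y, z in degrees. A call has 1 to 5 rows; each row is the pose to reach, as a shift and turn from the pose commanded when the call began; what a row does not reach only later rows make up. A row lasts 1/12 s, in which the tool goes at most 41.7 mm and 7.16 degrees, less where a joint would pass 70% of its speed; a pose out of reach is approached as far as the arm can. A call with a gripper value outside its range is refused whole. The fingers move at their own pace and stop on an object; FORCE is the grip in N (left out, the last holds). Time passes only in rows, so rows that repeat a pose let the fingers close. It gives the time, the measured TCP pose, the force, the opening and the grip force at its end, in the units of the state.
- readout.state(): the state, without advancing time (a new reading comes with each control period).
- cams.read_camera(name): name is "scene" or "top" or "wrist"; returns a dict with "image" (384x512x3 uint8, red, green, blue), "z_map" (384x512 float32, m along the optical axis (not along the pixel's ray), 0 where there is no reading), "fx", "fy", "cx", "cy" (pixels), "pose" (4x4, takes a point from camera to world coordinates); the wrist camera has in their place "mount" (4x4, takes a point from camera to tool coordinates, whose origin is the TCP and whose axes are the flange's). Camera axes: x right, y up, looking along -z (the intrinsics and any distortion apply to the point x, -y, -z); pixel columns grow to the right and rows downward; lengths in m; the calibration is good to about 2 mm. A picture is of the moment at which its call begins: read the wrist's pose just before it.
- manip.finish_job(): hands the job in; it is judged then, once.
The state is a dict: "t": time; "joint_positions": joint angles; "joint_vel": joint speeds; "joint_torque": joint torques, N m; "position": TCP position; "tool_rot": TCP orientation; "contact_force": force on the tool from outside, world axes, zero at the start; "wrist_torque": the same for the moment, N m; "grip_width": finger opening in m; "grasp_force": force on a finger pad.
Only numpy, scipy, OpenCV 4.12 (cv2) and the standard library are available. Lean on these libraries where they do the work, as an engineer would, in place of code of your own. Each camera call takes 0.05 s, during which the arm holds its last target. There are 200 camera calls.

## Task

Lay the two long loose slats on the timber crib in the bench press as its next layer: crosswise over the top pair, ends flush and spaced just as the bottom pair is, laid down and not dropped. Then swing the press lever down to its stop so that the pad bears on the new layer, hold it there for a second, and let it come all the way back up. Keep the crib where it is under the pad, and leave the short offcut and everything else where it stands.

Things in the scene. Friction and masses are not known exactly. Their poses are not given: they have to be found in the camera images.
- crib: Square crib of pale timber, 120 x 120 mm and 28 mm high, lying loose on the press bed: four slats glued in two layers. Origin: centre of its underside; z up. The bottom pair run along its y, centred at x = +40 and -40 mm; the top pair run along its x, centred at y = +40 and -40 mm, their tops at z = 28 mm. The new layer goes like the bottom pair: along y at x = +40 and -40 mm.
- slat_a: Loose slat of pale timber, 120 mm long (x) x 20 mm wide (y) x 14 mm thick (z), lying flat on the bench to the left of the press. Origin: centre of its underside. The two slats are alike and may go in either place.
- slat_b: The other loose slat, the same 120 x 20 x 14 mm; origin at the centre of its underside, x along its length.
- slat_a_mid (a point): Middle of slat_a (7 mm above its underside).
- slat_b_mid (a point): Middle of slat_b (7 mm above its underside).
- press: Grey bench press, fixed; origin under the centre of its bed, on the table. Base plate 200 mm (x) by 300 mm (y from -220 to +80 mm), 14 mm high; steel bed 160 x 160 mm, top at 20 mm. A two-cheek post at y = -190 mm carries the lever's hinge pin; post top at 108 mm. Small turns of the whole press occur.
- bed (a point): Centre of the top face of the press bed, 20 mm above the table, straight below the pad when the lever is down.
- lever (a joint): Steel lever of the press, a 30 x 16 mm bar, hinged at the post about the press's x axis: 0 = raised rest (66 degrees above level, slanting up from the post), 1.15 rad = level, at its stop. A spring returns it to 0; at the stop the handle needs about 12 N downwards.
- handle (a point): Centre of the lever's wooden T-handle: a round bar 22 mm thick, 100 mm long, parallel to the press's x axis, 270 mm from the hinge. About 325 mm above the table when raised, 80 mm when down at the stop.
- hinge (a point): Point on the lever's hinge axis, 80 mm above the table, in the lever's middle plane.
- pad (a joint): Spring-loaded steel pressing pad (110 mm along the press's x by 40 mm) under the lever, 190 mm from the hinge: 0 = hanging free, grows (m) as it is pressed in. On a crib with three layers (top 62 mm above the table) it is pressed in by about 6 mm at the lever's stop; with only two layers it does not touch.
- offcut: Short offcut of the same timber, 60 x 20 x 14 mm, lying among the slats; not wanted, leave it. Origin: centre of its underside, x along its length.
- paint_jar: Small jar, 48 mm across, 50 mm high, beyond the press. Bystander.
- glue: White glue bottle, 52 mm across, 140 mm high, at the far left. Bystander.
- driver: Screwdriver lying on the bench beyond the press. Bystander.
- cup: White cup, 80 mm across, 100 mm high, at the right. Bystander.
Not all that is in view belongs to the job. Leave any yellow look-alike of the slat_b alone. Leave any turquoise look-alike of the slat_a alone.

How it is judged:
By the outcome, as a careful person would: the job done as asked, in the order asked, and still so for the second after the job is handed in, with the robot touching nothing.
It also fails if it takes over 72 s, if anything falls off the work surface, if the arm or the gripper's body presses on something with over 40 N, if the wrist force passes 120 N, or if a joint passes its speed limit or range.

## Working session

There is one attempt and no reset: what is moved stays moved. The work goes in short steps, Python scripts to look and compute and a shell command to move; the robot and the scene stay as the last step left them, time stands still between calls to the robot, and variables do not carry over. Pictures are saved under pics/ and viewed, at most 10 in all, crops included, and the job is handed in when it is done.

```bash
mkdir -p pics; ls
python3 - <<'E'
from station import readout, cams
import cv2, numpy as np
print(readout.state())
a=cams.read_camera("top"); b=cams.read_camera("scene")
for n,c in(("top",a),("scene",b)):
    print(n,c["fx"],c["fy"],c["cx"],c["cy"],c["pose"].round(4).tolist(),[k for k in c])
    np.savez(f"{n}0.npz",**{k:v for k,v in c.items()})
cv2.imwrite("pics/top0.png",cv2.resize(a["image"][...,::-1],(800,600)))
cv2.imwrite("pics/scene0.png",cv2.resize(b["image"][...,::-1],(800,600)))
E
```

```text
pics
{'t': 0.0, 'joint_positions': array([1.02971085e+00, 3.78057319e-01, 7.96354942e-02, 1.27438128e+00,
       3.66180293e-05, 1.46050479e+00]), 'joint_vel': array([-0.00097991,  0.00093926, -0.00155431,  0.00016886, -0.00063597,
        0.00087542]), 'joint_torque': array([ 8.79891159e-04, -4.63602054e+01,  2.69877523e+01,  2.08732404e-02,
        2.48762062e-04, -1.29935196e-05]), 'position': array([0.23978911, 0.5219629 , 0.2553678 ]), 'tool_rot': array([-6.71324172e-01, -3.06833302e+00,  2.96749127e-03]), 'contact_force': array([ 0.72428876,  1.12403001, -1.5575813 ]), 'wrist_torque': array([ 0.04239948, -0.00482007, -0.04826715]), 'grasp_force': 0.0, 'grip_width': 0.08540352220497145}
top 440.59353512130514 440.59353512130514 255.72987899879325 192.6693614738008 [[-0.0145, 0.9814, -0.1914, 0.222], [-0.9998, -0.0114, 0.0173, -0.0663], [0.0148, 0.1916, 0.9814, 1.5891], [0.0, 0.0, 0.0, 1.0]] ['image', 'z_map', 'fx', 'fy', 'cx', 'cy', 'pose']
scene 392.1349930820268 392.1349930820268 260.86959766477776 185.485838860242 [[-0.6408, -0.4962, 0.5858, 1.1591], [0.7676, -0.4005, 0.5004, 0.5077], [-0.0137, 0.7703, 0.6375, 0.9428], [0.0, 0.0, 0.0, 1.0]] ['image', 'z_map', 'fx', 'fy', 'cx', 'cy', 'pose']
```

View pics/top0.png

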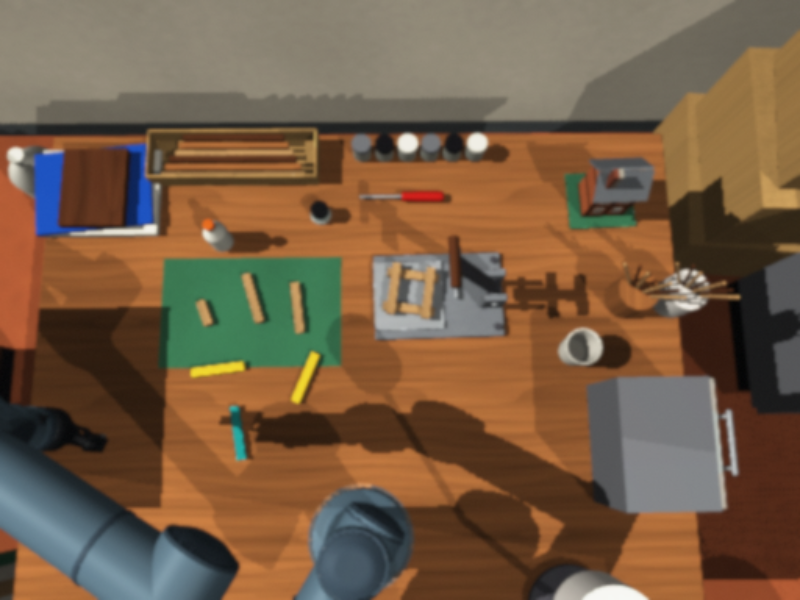

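View pics/scene0.png

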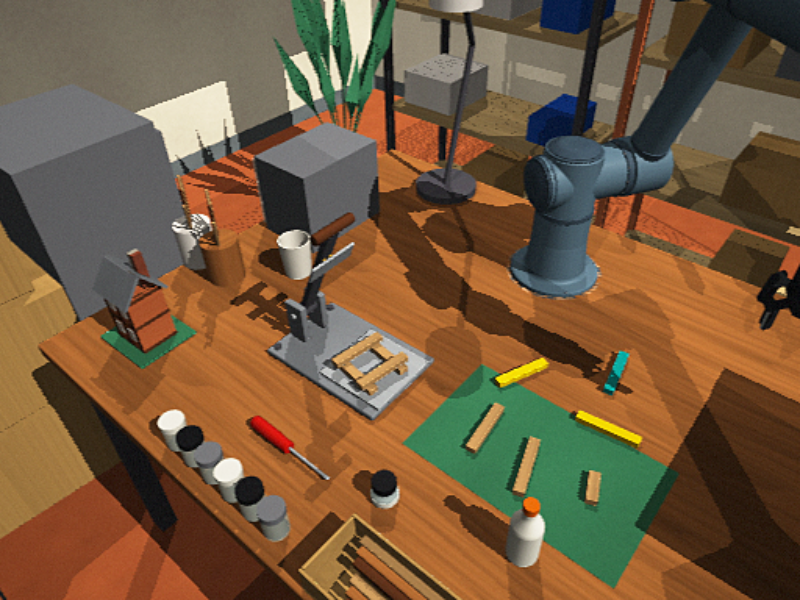

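The top view (800x600) shows the two pale slats at (253,298) and (297,307), the offcut at (205,312), the crib at (411,290), and the raised handle at (455,262) slanting up from the post at the right (world −y). The yellow and turquoise look-alikes are outside the job.

```bash
cat > h.py <<'E'
import numpy as np, cv2
from scipy.spatial.transform import Rotation as R
def cast(c,P,px,z):
    px=np.atleast_2d(np.asarray(px,float))
    d=np.c_[(px[:,0]-c["cx"])/c["fx"],-(px[:,1]-c["cy"])/c["fy"],-np.ones(len(px))]@P[:3,:3].T
    o=P[:3,3]; return o+d*((z-o[2])/d[:,2])[:,None]
def cloud(c,P):
    v,u=np.mgrid[:384,:512]; Z=c["z_map"]
    p=np.dstack([(u-c["cx"])/c["fx"]*Z,-(v-c["cy"])/c["fy"]*Z,-Z])
    return p@P[:3,:3].T+P[:3,3]
def wood(im):
    h=cv2.cvtColor(im,cv2.COLOR_RGB2HSV)
    return cv2.inRange(h,(8,60,90),(22,190,255))
def blobs(mask,amin):
    cs,_=cv2.findContours(mask,cv2.RETR_EXTERNAL,cv2.CHAIN_APPROX_NONE)
    return [k[:,0] for k in cs if cv2.contourArea(k)>amin]
def rect(pts):  # centre, long, short (mm), angle of long side (deg)
    (c,(w,h),a)=cv2.minAreaRect((pts[:,:2]*1000).astype(np.float32))
    if w<h: w,h,a=h,w,a+90
    return np.round([*c,w,h,(a+90)%180-90],1)
E
python3 - <<'E'
from h import *
c=dict(np.load("top0.npz")); P=c["pose"]; im=c["image"]
X=cloud(c,P)
roi=np.zeros((384,512),np.uint8); roi[168:220,105:215]=1
m=wood(im)*roi
for k in blobs(m,30): 
    mm=np.zeros_like(m); cv2.drawContours(mm,[k],-1,255,-1)
    print("slat",k.mean(0).round(),rect(cast(c,P,k,.014)),"z",np.median(X[mm>0][:,2]).round(4))
# press by depth
box=(X[...,0]>.25)&(X[...,0]<.7)&(X[...,1]<.05)&(X[...,1]>-.35)
roi[:]=0; roi[160:216,235:327]=1
for lo,hi in((.040,.056),(.017,.027),(.008,.0165),(.3,.345),(.095,.115)):
    s=(roi>0)&box&(X[...,2]>lo)&(X[...,2]<hi)
    if s.sum()>5:
        p=X[s]; print(lo,hi,s.sum(),p.mean(0).round(4),rect(p))
c=dict(np.load("scene0.npz"));X=cloud(c,c["pose"]);
s=(X[...,0]>.25)&(X[...,0]<.6)&(X[...,1]<.1)&(X[...,1]>-.35)
for lo,hi in((.045,.056),(.3,.345),(.1,.115)):
    q=s&(X[...,2]>lo)&(X[...,2]<hi); p=X[q]; print("scene",lo,q.sum(),p.mean(0).round(4),rect(p))
E
```

```text
slat [131. 200.] [509.  358.5  60.2  21.3  20.1] z 0.0131
slat [190. 196.] [518.5 144.3 117.1  21.6   6.7] z 0.014
slat [162. 190.] [542.2 248.4 119.6  21.7  16.9] z 0.014
0.04 0.056 401 [ 0.5474 -0.1203  0.0481] [ 537.9 -194.8  269.8  122.    81.4]
0.017 0.027 1513 [ 0.5337 -0.146   0.0207] [ 542.2 -181.7  298.1  195.6  -88.8]
0.008 0.0165 1302 [ 0.5325 -0.2114  0.0132] [ 547.5 -184.3  332.   203.2   89.5]
0.3 0.345 193 [ 0.5306 -0.1937  0.3327] [ 5.289e+02 -1.981e+02  7.040e+01  3.250e+01  2.000e-01]
0.095 0.115 167 [ 0.5445 -0.3031  0.1067] [ 5.460e+02 -3.027e+02  7.240e+01  4.920e+01  4.000e-01]
scene 0.045 384 [ 0.5481 -0.1428  0.0482] [ 539.3 -194.1  256.7  115.3   84.9]
scene 0.3 273 [ 0.551  -0.1891  0.3294] [ 546.9 -192.1  101.1   21.1    0.8]
scene 0.1 113 [ 0.5605 -0.2955  0.1064] [ 548.8 -303.6   73.8   50.2    2.3]
```

```bash
python3 -m pendant '[[1,[30,-28,0],[0,0,4]],[1,[60,-55,0],[0,0,9]],[1,[90,-82,0],[0,0,14]],[1,[120,-110,-5],[0,0,20]],[1,[150,-137,-10],[0,0,25]]]' 40 && python3 -m pendant '[[1,[30,-27,0],[0,0,5]],[1,[60,-55,-5],[0,0,10]],[1,[90,-82,-8],[0,0,14]],[1,[120,-110,-10],[0,0,16]],[1,[150,-137,-10],[0,0,17]]]'
python3 - <<'E'
from h import *
from station import readout,cams
s=readout.state(); c=cams.read_camera("wrist")
T=np.eye(4);T[:3,:3]=R.from_rotvec(s["tool_rot"]).as_matrix();T[:3,3]=s["position"]
print(c["mount"].round(3).tolist(), s["position"],T[:3,1].round(3))
P=T@c["mount"]; np.savez("w1.npz",P=P,**c)
cv2.imwrite("pics/w1.png",c["image"][...,::-1])
X=cloud(c,P); m=wood(c["image"])
for k in blobs(m,800):
    print(k.mean(0).round(),k.min(0),k.max(0),rect(cast(c,P,k,.014)))
E
```

```text
t: 0.52
position: [0.3911, 0.3841, 0.2461]
tool_rot: [-0.017, 3.141, 0.0]
contact_force: [0.0, 0.4, 0.0]
grip_width: 0.0857
grasp_force: 0.0
t: 0.93
position: [0.5407, 0.2465, 0.2353]
tool_rot: [0.474, -3.104, 0.0]
contact_force: [0.2, 1.6, 0.1]
grip_width: 0.0853
grasp_force: 0.0
[[-0.0, 0.955, 0.297, 0.076], [1.0, -0.0, 0.001, 0.001], [0.001, 0.297, -0.955, -0.118], [0.0, 0.0, 0.0, 1.0]] [0.54072641 0.24652481 0.23531433] [-0.299  0.954  0.   ]
[460. 264.] [383 201] [511 337] [589.5 580.8 269.4 141.4  80.5]
[260. 168.] [252 123] [268 214] [544.4 247.2 118.9  20.1  16.8]
[150. 248.] [  0 108] [355 338] [668.6 167.5 533.8 319.9 -78.4]
[185. 125.] [173  77] [199 175] [521.  144.2 117.9  23.5   7.1]
[357.  24.] [196   0] [496  89] [380.2 292.9 322.3  89.7 -72.7]
[72. 36.] [11  0] [120  94] [472.7   6.1 117.3  95.4 -72.7]
```

View pics/w1.png

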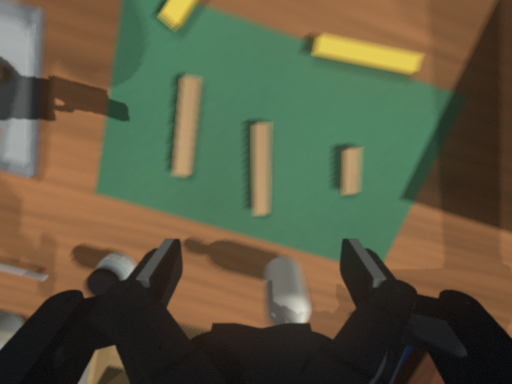

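The wrist view shows slat_a at (260,168), slat_b at (185,125) and the offcut at (351,170), with the slat sizes coming out right at 119x20 mm. I'll go for slat_a, gripping it 12 mm off-centre towards its far end so the gripper stays clear of the lever later.

```bash
python3 -m pendant '[[0,[8,2,-35],[0,0,-0.6]],[0,[15,4,-75],[0,0,-0.6]],[0,[15.3,4.2,-115],[0,0,-0.6]],[0,[15.3,4.2,-150],[0,0,-0.6]],[0,[15.3,4.2,-170],[0,0,-0.6]]]' 40 && python3 -m pendant '[[0,[0,0,-15],[0,0,0]],[0,[0,0,-28],[0,0,0]],[0,[0,0,-36],[0,0,0]],[0,[0,0,-37],[0,0,0]],[0,[0,0,-37],[0,0,0]]]'
```

```text
t: 1.4
position: [0.5522, 0.2517, 0.0613]
tool_rot: [0.455, -3.101, 0.002]
contact_force: [-0.1, -0.8, -0.8]
grip_width: 0.0426
grasp_force: 0.0
t: 1.82
position: [0.5549, 0.2527, 0.0289]
tool_rot: [0.457, -3.107, 0.0]
contact_force: [0.3, -0.1, 0.3]
grip_width: 0.0431
grasp_force: 0.0
```

```bash
python3 -m pendant '[[0,[1,-2,-1],[0,0,0]],[0,[1,-2,-1],[0,0,0]],[-1,[1,-2,-1],[0,0,0]],[-1,[1,-2,-1],[0,0,0]],[-1,[1,-2,-1],[0,0,0]]]' 40 && python3 -m pendant '[[-1,[0,0,0],[0,0,0]],[-1,[0,0,0],[0,0,0]],[-1,[0,0,20],[0,0,0]],[-1,[0,0,60],[0,0,0]],[-1,[0,0,100],[0,0,0]]]'
```

```text
t: 2.23
position: [0.5573, 0.251, 0.0294]
tool_rot: [-0.456, 3.106, 0.001]
contact_force: [-0.7, 0.1, 3.6]
grip_width: 0.0187
grasp_force: 39.8
t: 2.65
position: [0.5541, 0.2499, 0.1272]
tool_rot: [0.456, -3.102, 0.001]
contact_force: [0.7, 0.8, -0.6]
grip_width: 0.0188
grasp_force: 39.3
```

The slat is held. The wrist camera sits on the tool's +x side, so it must face away from the lever when placing. That means turning by −107°, so I'll set the slat back down and regrip on the other side of its middle.

```bash
python3 -m pendant '[[-1,[0,0,-40],[0,0,0]],[-1,[0,0,-75],[0,0,0]],[-1,[0,0,-93],[0,0,0]],[-1,[0,0,-99],[0,0,0]],[-1,[0,0,-99.5],[0,0,0]]]' 40 && python3 -m pendant '[[-0.2,[0,0,0],[0,0,0]],[-0.2,[0,0,0],[0,0,0]],[-0.2,[-8,-2.5,0],[0,0,0]],[-0.2,[-18,-5.5,0],[0,0,0]],[-0.2,[-25,-7.5,0],[0,0,0]]]' && python3 -m pendant '[[-0.2,[0,0,0],[0,0,0]],[-1,[0,0,0],[0,0,0]],[-1,[0,0,0],[0,0,0]],[-1,[0,0,0],[0,0,0]],[-1,[0,0,0],[0,0,0]]]'
python3 - <<'E'
from h import *
from station import readout,cams
s=readout.state(); c=cams.read_camera("wrist")
T=np.eye(4);T[:3,:3]=R.from_rotvec(s["tool_rot"]).as_matrix();T[:3,3]=s["position"]
P=T@c["mount"]; np.savez("w2.npz",P=P,T=T,**c)
print(s["position"],s["grip_width"],s["grasp_force"],T[:3,1])
cv2.imwrite("pics/w2.png",c["image"][...,::-1])
E
```

```text
t: 3.07
position: [0.5551, 0.2503, 0.0285]
tool_rot: [0.456, -3.106, 0.001]
contact_force: [0.5, 0.3, 0.3]
grip_width: 0.0192
grasp_force: 41.0
t: 3.48
position: [0.5309, 0.2431, 0.0289]
tool_rot: [0.457, -3.108, -0.0]
contact_force: [0.1, 0.2, 0.2]
grip_width: 0.0341
grasp_force: 0.0
t: 3.9
position: [0.5323, 0.2435, 0.0292]
tool_rot: [-0.456, 3.107, 0.001]
contact_force: [-0.7, 0.1, 3.2]
grip_width: 0.0185
grasp_force: 39.6
[0.53232573 0.24346691 0.02922439] 0.018548773868878394 39.571484327316284 [-2.87599229e-01  9.57750835e-01  1.47691971e-04]
```

View pics/w2.png

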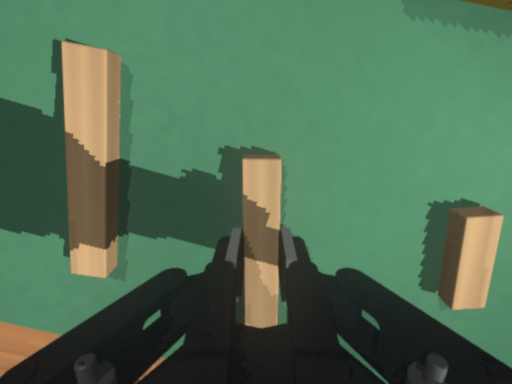

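Run:
```python
from h import *
c=dict(np.load("w2.npz")); P=c["P"]; T=c["T"]
m=wood(c["image"]); h=cv2.cvtColor(c["image"],cv2.COLOR_RGB2HSV)
m=cv2.inRange(h,(8,60,40),(24,200,255))
q=m.copy(); q[:, :215]=0; q[:,310:]=0; q[340:]=0
for k in blobs(q,500):
    print("A",k.min(0),k.max(0))
ys=[k for k in range(384) if (q[k]>0).sum()>15]; print(ys[0],ys[-1])
for r in range(ys[0],ys[-1]+1,12):
    xs=np.flatnonzero(q[r]); 
    if len(xs): print(r,xs[0],xs[-1], end="; ")
e=cast(c,P,[[262,ys[0]],[262,ys[-1]]],.0145); print(e.round(4)); 
print("tool frame",((e-T[:3,3])@T[:3,:3]).round(4))
q=m.copy(); q[:,140:]=0; q[290:]=0
for k in blobs(q,2000): print("B",k.min(0),k.max(0),cv2.approxPolyDP(k.reshape(-1,1,2),6,True)[:,0].tolist()); print(rect(cast(c,P,k,.014)))
```

```text
A [242 155] [282 329]
155 327
155 244 277; 167 242 280; 179 242 280; 191 242 280; 203 242 279; 215 243 279; 227 243 280; 239 243 278; 251 243 279; 263 240 280; 275 242 281; 287 244 277; 299 244 277; 311 244 276; 323 244 276; [[0.4817 0.23   0.0145]
 [0.5822 0.2603 0.0145]]
tool frame [[ 0.0524  0.0016  0.0147]
 [-0.0526  0.0017  0.0148]]
B [61 41] [120 277] [[63, 41], [71, 272], [105, 277], [116, 264], [120, 57]]
[516.5 150.8 119.8  25.8   6.8]
```

```bash
python3 -m pendant '[[-1,[0,0,15],[0,0,0]],[-1,[0,0,50],[0,0,0]],[-1,[0,0,90],[0,0,-5]],[-1,[0,-10,130],[0,0,-11]],[-1,[0,-30,165],[0,0,-17]]]' 40 >/dev/null && python3 -m pendant '[[-1,[0,-25,10],[0,0,-6.5]],[-1,[0,-50,20],[0,0,-13]],[-1,[0,-75,20],[0,0,-19.5]],[-1,[0,-100,20],[0,0,-26]],[-1,[5,-125,20],[0,0,-33]]]' >/dev/null && python3 -m pendant '[[-1,[0,-25,0],[0,0,-6.5]],[-1,[0,-50,0],[0,0,-13]],[-1,[0,-75,0],[0,0,-19.5]],[-1,[0,-100,0],[0,0,-26]],[-1,[5,-115,0],[0,0,-33]]]' > /dev/null && python3 -m pendant '[[-1,[0,0,0],[0,0,-6.5]],[-1,[0,0,0],[0,0,-13]],[-1,[0,0,0],[0,0,-19.5]],[-1,[0,0,0],[0,0,-23.8]],[-1,[0,0,0],[0,0,-23.8]]]'
python3 - <<'E'
from h import *
from station import readout,cams
s=readout.state(); c=cams.read_camera("wrist")
T=np.eye(4);T[:3,:3]=R.from_rotvec(s["tool_rot"]).as_matrix();T[:3,3]=s["position"]
P=T@c["mount"]; np.savez("w3.npz",P=P,T=T,**c)
print(s["position"],T[:3,1],s["joint_positions"].round(2))
cv2.imwrite("pics/w3.png",c["image"][...,::-1])
E
```

```text
t: 5.62
position: [0.5414, -0.027, 0.2135]
tool_rot: [-2.224, -2.218, 0.0]
contact_force: [0.6, -1.1, -0.4]
grip_width: 0.0187
grasp_force: 39.3
[ 0.54144598 -0.02696381  0.21354604] [ 9.99995821e-01 -2.87410301e-03 -3.12851530e-04] [-0.17  0.33 -0.1   1.14 -0.    1.41]
```

View pics/w3.png

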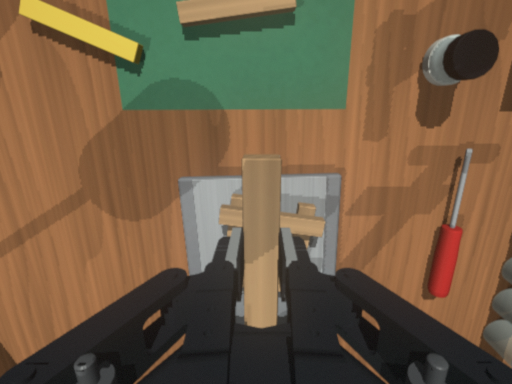

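The wrist view shows the held slat in the centre column, with its near end at row 157. The crib's near top slat runs from (219,213) to (323,230), so the crib is turned a few degrees on the bed. I'll measure it in both the top and wrist views.

Run:
```python
from h import *
def wm(im): return cv2.inRange(cv2.cvtColor(im,cv2.COLOR_RGB2HSV),(8,70,40),(24,220,255))
c=dict(np.load("top0.npz")); P=c["pose"]; X=cloud(c,P)
m=wm(c["image"]); m[:, :236]=0; m[:,286:]=0; m[:160]=0;m[216:]=0
up=((X[...,2]>.043)&(X[...,2]<.053)).astype(np.uint8)*m
for k in blobs(up,60): print("top slat",k.mean(0).round(),rect(cast(c,P,k,.048)))
al=np.argwhere(m>0)[:,::-1]; print("all",rect(cast(c,P,al,.044)))
r=c["image"][155:220,230:330,::-1]; cv2.imwrite("pics/topcrop.png",np.hstack([cv2.resize(r,None,fx=4,fy=4),cv2.resize(cv2.merge([up,m,m])[155:220,230:330],None,fx=4,fy=4)]))
w=dict(np.load("w3.npz")); P=w["P"]; X=cloud(w,P); m=wm(w["image"])
up=((X[...,2]>.043)&(X[...,2]<.053)).astype(np.uint8)*m; up[:195]=0;up[280:]=0
for k in blobs(up,60):
    p=cast(w,P,k,.048); print("w top",k.min(0),k.max(0),rect(p),k[k[:,0].argmin()],k[k[:,0].argmax()], p[[k[:,0].argmin(),k[:,0].argmax()]].round(4).tolist())
# upper edge of near slat left & right of the held one
for cols in((222,234),(288,318)):
    e=[[u,np.flatnonzero(up[:,u])[0]] for u in range(*cols) if up[:,u].any()]
    p=cast(w,P,e,.048); f=np.polyfit(p[:,0],p[:,1],1); print("edge",p[0].round(4),p[-1].round(4),np.degrees(np.arctan(f[0])))
# bed near edge
h=cv2.cvtColor(w["image"],cv2.COLOR_RGB2HSV)
bx=np.array([[183,178],[338,176]]); print("bed corners?",cast(w,P,bx,.014).round(4).tolist())
q=m.copy();q[:,:240]=0;q[:,284:]=0;rows=[r for r in range(100,340) if (q[r]>0).sum()>20]; print("held rows",rows[0],rows[-1]); 
zz=X[160:230:10,262]; print(zz.round(4).tolist())
```

```text
top slat [273. 188.] [ 542.9 -157.1  118.4   19.9   -8.2]
top slat [251. 183.] [554.7 -77.5 118.5  22.4  -5.7]
all [ 543.3 -111.6  201.1  177.8   -0.6]
w top [280 214] [324 236] [586.8 -81.2  51.5  22.   -8.4] [280 215] [324 224] [[0.5628, -0.0679, 0.048], [0.613, -0.079, 0.048]]
w top [219 207] [242 227] [507.9 -69.6  27.1  22.2  -8.6] [219 218] [242 227] [[0.494, -0.0713, 0.048], [0.5197, -0.0825, 0.048]]
edge [ 0.498 -0.058  0.048] [ 0.5102 -0.0593  0.048 ] -6.123624236390909
edge [ 0.5718 -0.0679  0.048 ] [ 0.6047 -0.0729  0.048 ] -7.5739923090382675
bed corners? [[0.4474, -0.0335, 0.014], [0.6342, -0.0316, 0.014]]
held rows 110 326
[[0.5421, 0.0241, 0.1982], [0.5421, 0.0191, 0.1982], [0.5421, 0.0138, 0.1981], [0.542, 0.0086, 0.1983], [0.542, 0.0035, 0.1994], [0.542, -0.0023, 0.1986], [0.542, -0.0082, 0.1981]]
```

View pics/topcrop.png

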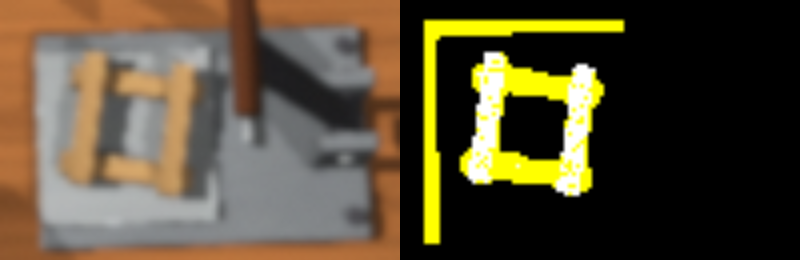

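```bash
python3 -m pendant '[[-1,[15,-25,0],[0,0,-4]],[-1,[30,-50,-15],[0,0,-7.8]],[-1,[42,-75,-40],[0,0,-7.8]],[-1,[48,-85.5,-65],[0,0,-7.8]],[-1,[48,-85.5,-85],[0,0,-7.8]]]' 40 && python3 -m pendant '[[-1,[0,0,0],[0,0,0]],[-1,[0,0,0],[0,0,0]]]'
cat > look.py <<'E'
from h import *
import sys
from station import readout,cams
n=sys.argv[1]
s=readout.state(); c=cams.read_camera("wrist")
T=np.eye(4);T[:3,:3]=R.from_rotvec(s["tool_rot"]).as_matrix();T[:3,3]=s["position"]
P=T@c["mount"]; np.savez(n+".npz",P=P,T=T,**c)
print(s["position"].round(4),"yaw y",np.degrees(np.arctan2(T[1,1],T[0,1])).round(2))
cv2.imwrite(f"pics/{n}.png",c["image"][...,::-1])
E
python3 look.py w4
```

```text
t: 6.08
position: [0.5907, -0.1151, 0.1271]
tool_rot: [2.368, 2.062, -0.0]
contact_force: [0.5, 0.7, -0.9]
grip_width: 0.0188
grasp_force: 39.3
t: 6.25
position: [0.5881, -0.1119, 0.1277]
tool_rot: [-2.365, -2.063, 0.003]
contact_force: [-0.0, 0.5, -0.2]
grip_width: 0.0186
grasp_force: 39.3
[ 0.5881 -0.1119  0.1277] yaw y -7.82
```

View pics/w4.png

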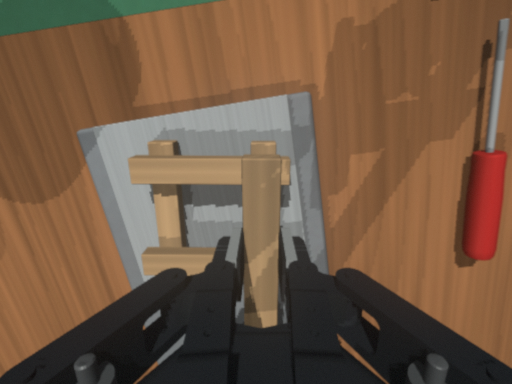

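The view shows the held slat at columns 243–281 with its near end at row 157. The crib's near top slat has corners at about (130,156) and (290,158), so the two are already well aligned. Next is the exact offset.

Run:
```python
from h import *
c=dict(np.load("w4.npz")); P=c["P"]; T=c["T"]; X=cloud(c,P)
m=cv2.inRange(cv2.cvtColor(c["image"],cv2.COLOR_RGB2HSV),(8,70,40),(24,220,255))
z=X[...,2]; lo=m*((z>.042)&(z<.054)); hi=m*((z>.10)&(z<.125)); bo=m*((z>.028)&(z<.04))
tf=lambda px,h:(cast(c,P,px,h)-T[:3,3])@T[:3,:3]
zh=np.median(z[hi>0]); print("held top z",zh, "crib z",np.median(z[lo>0]))
k=max(blobs(hi,300),key=len); k=k[(k[:,1]<225)]
print("held near row",np.median([np.flatnonzero(hi[:,u])[0] for u in range(248,276)]))
t=tf(k,zh); print("held tool x max",np.percentile(t[:,0],97),"y",t[:,1].min(),t[:,1].max())
rows=range(185,215); L=[np.flatnonzero(hi[r])[[0,-1]] for r in rows]
l=tf([[a[0],r] for a,r in zip(L,rows)],zh);r_=tf([[a[1]+1,r] for a,r in zip(L,rows)],zh); print("held edges y",np.median(l[:,1]),np.median(r_[:,1]),"tilt",np.degrees(np.polyfit(l[:,0],l[:,1],1)[0]))
lo[:150]=0
rows=range(162,180); a=tf([[np.flatnonzero(lo[r])[0],r] for r in rows],.048);b=tf([[np.flatnonzero(lo[r])[-1]+1,r] for r in rows],.048)
print("crib left/right y",np.median(a[:,1]),np.median(b[:,1]))
cols=list(range(136,240))+list(range(282,287)); e=tf([[u,np.flatnonzero(lo[:,u])[0]] for u in cols],.048); f=np.polyfit(e[:,1],e[:,0],1); print("crib near edge x0,slope deg",f[1],np.degrees(f[0]), "at left",e[0],e[-1])
# lower pair
for u in (155,165,172,258,266): 
    r=np.flatnonzero(bo[:160,u]); print(u,r[:1], tf([[u,r[0]]],.034) if len(r) else "")
```

```text
held top z 0.11292191203781299 crib z 0.048473359135704275
held near row 155.0
held tool x max 0.05367384939920064 y -0.010149497957395993 0.009628655203919168
held edges y -0.009873944255613366 0.009805546237788912 tilt -1.1177489829158889
crib left/right y -0.09785781550783411 0.021134699205837746
crib near edge x0,slope deg 0.040203523504704464 -0.3948523587744855 at left [ 0.04073402 -0.09191786  0.08001086] [0.04002028 0.01827568 0.07961604]
155 [141] [[ 0.05064494 -0.0819902   0.09398245]]
165 [141] [[ 0.05064541 -0.07425267  0.09395476]]
172 [142] [[ 0.0498786  -0.06891229  0.09393511]]
258 [142] [[ 0.04988338 -0.00238181  0.09369704]]
266 [142] [[0.04988383 0.00380035 0.09367492]]
```

```bash
cat > rel.py <<'E'
from h import *
import sys
c=dict(np.load(sys.argv[1]+".npz")); P=c["P"]; T=c["T"]; X=cloud(c,P); zh=float(sys.argv[2])
m=cv2.inRange(cv2.cvtColor(c["image"],cv2.COLOR_RGB2HSV),(8,70,40),(24,220,255))
t=(X-T[:3,3])@T[:3,:3]; z=X[...,2]
hold=(m>0)&(z>zh-.002)&(z<zh+.004)&(abs(t[...,1])<.013)
col=range(250,275); print("held end rows", np.median([np.flatnonzero(hold[:,u])[0] for u in col]), "x", np.median([t[:,u,0][hold[:,u]].max() for u in col]))
for nm,i in(("L",0),("R",-1)):
    e=np.array([t[r][hold[r]][i,:2] for r in range(175,225)]); print(nm,np.median(e[:,1]),np.degrees(np.polyfit(e[:,0],e[:,1],1)[0]))
cr=(m>0)&(z>.0465)&(z<.052)
e=np.array([t[:,u][cr[:,u]][0,:2] for u in range(138,240)]); f=np.polyfit(e[:,1],e[:,0],1); print("crib edge x",f[1],np.degrees(f[0]))
print(c["image"][150:172:2,262].tolist())
E
python3 rel.py w4 .113
```

```text
held end rows 158.0 x 0.051865075663783365
L -0.00975896205535966 -0.33410905897056153
R 0.009408628643995658 0.36373328672617455
crib edge x 0.03911308876268783 -0.5583152242556718
[[156, 129, 96], [154, 128, 95], [145, 120, 90], [135, 111, 84], [155, 128, 95], [157, 129, 96], [148, 121, 90], [147, 122, 91], [148, 122, 91], [148, 123, 91], [149, 122, 91]]
```

```bash
python3 -m pendant '[[-1,[1.2,-3,0],[0,0,-0.5]],[-1,[1.2,-3,-15],[0,0,-0.5]],[-1,[1.2,-3,-30],[0,0,-0.5]],[-1,[1.2,-3,-42],[0,0,-0.5]],[-1,[1.2,-3,-47],[0,0,-0.5]]]' 40 && python3 -m pendant '[[-1,[0,0,-1],[0,0,0]],[-1,[0,0,-2],[0,0,0]],[-1,[0,0,-2.5],[0,0,0]],[-1,[0,0,-2.5],[0,0,0]]]'; python3 look.py w5; python3 rel.py w5 .0625
```

```text
t: 6.72
position: [0.5909, -0.115, 0.0821]
tool_rot: [2.376, 2.054, 0.001]
contact_force: [-0.6, -0.3, -0.3]
grip_width: 0.0191
grasp_force: 39.3
t: 7.05
position: [0.5914, -0.1155, 0.0804]
tool_rot: [2.376, 2.052, 0.002]
contact_force: [-0.5, -0.7, -0.6]
grip_width: 0.0187
grasp_force: 39.3
[ 0.5914 -0.1155  0.0804] yaw y -8.37
held end rows 157.0 x 0.05189033681288974
L -0.010031452697120082 1.210675415276572
R 0.009379197212234637 0.4042166272887045
crib edge x 0.04260763534382471 0.11853492992595295
[[178, 147, 109], [161, 133, 99], [149, 123, 93], [135, 111, 85], [155, 129, 97], [155, 127, 94], [146, 121, 90], [146, 120, 89], [147, 121, 90], [146, 121, 90], [147, 121, 90]]
```

View pics/w5.png

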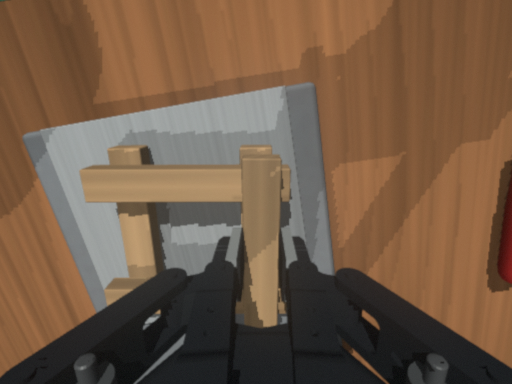

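```bash
cat > lat.py <<'E'
from h import *
import sys
c=dict(np.load(sys.argv[1]+".npz")); P=c["P"]; T=c["T"]; X=cloud(c,P)
m=cv2.inRange(cv2.cvtColor(c["image"],cv2.COLOR_RGB2HSV),(8,70,40),(24,220,255)); z=X[...,2]
t=(X-T[:3,3])@T[:3,:3]
tf=lambda px,h:(cast(c,P,px,h)-T[:3,3])@T[:3,:3]
cr=(m>0)&(z>.045)&(z<.052); a=[];b=[]
for r in range(int(sys.argv[2]),int(sys.argv[3])):
    i=np.flatnonzero(cr[r]); a.append(tf([[i[0],r]],.048)[0,1]); b.append(tf([[i[-1]+1,r]],.048)[0,1])
print("crib L,R",np.median(a),np.median(b),"mid",(np.median(a)+np.median(b))/2)
bo=(m>0)&(z>.031)&(z<.037)
for r in range(int(sys.argv[4]),int(sys.argv[5]),2):
    i=np.flatnonzero(bo[r]); print(r,[tf([[j,r]],.034)[0,:2].round(4).tolist() for j in (i[0],i[-1]+1)],i[0],i[-1])
E
python3 lat.py w5 180 198 147 156; python3 lat.py w4 162 180 143 150; python3 -c "
import numpy as np;c=np.load('w5.npz');print(c['fx'])"
```

```text
crib L,R -0.10263225424996722 0.016635560871901024 mid -0.0429983466890331
147 [[0.053, -0.0122], [0.053, 0.0059]] 241 270
149 [[0.0518, -0.0925], [0.0517, 0.0065]] 108 271
151 [[0.0506, -0.0927], [0.0505, 0.0065]] 108 271
153 [[0.0494, -0.0929], [0.0493, 0.0066]] 108 271
155 [[0.0482, -0.0925], [0.0481, -0.0111]] 109 242
crib L,R -0.09785781550783408 0.021134699205837746 mid -0.03836155815099817
143 [[0.0491, -0.0876], [0.0491, 0.0108]] 148 274
145 [[0.0476, -0.0878], [0.0476, 0.0116]] 148 275
147 [[0.046, -0.0872], [0.046, 0.0116]] 149 275
149 [[0.0445, -0.0874], [0.0445, 0.0116]] 149 275
271.93891741542086
```

```bash
python3 -m pendant '[[-1,[-2.9,1,0],[0,0,0]],[-1,[-2.9,1,0],[0,0,0]],[-1,[-2.9,1,0],[0,0,0]],[-1,[-2.9,1,0],[0,0,0]],[-1,[-2.9,1,0],[0,0,0]]]' 40; python3 look.py w6; python3 rel.py w6 .0625;python3 lat.py w6 180 198 149 154; for i in 1 2 3; do python3 -c "
from station import readout,cams
cams.read_camera('wrist');print(readout.state()['position'].round(4))"; done
```

```text
t: 7.52
position: [0.5877, -0.1143, 0.0794]
tool_rot: [2.378, 2.053, 0.0]
contact_force: [-0.2, 0.6, 0.3]
grip_width: 0.0189
grasp_force: 39.3
[ 0.5877 -0.1143  0.0794] yaw y -8.38
held end rows 158.0 x 0.05180349023800215
L -0.009810834824365747 -0.14702434672956496
R 0.00937235697428338 0.47890852188637456
crib edge x 0.042007050128722266 0.1887250076560624
[[161, 133, 99], [154, 128, 96], [144, 120, 90], [134, 111, 84], [153, 126, 94], [154, 126, 94], [145, 120, 90], [146, 120, 89], [147, 121, 90], [147, 121, 90], [148, 122, 90]]
crib L,R -0.09884109841469788 0.02053886490704121 mid -0.03915111675382833
149 [[0.0519, -0.0878], [0.0519, 0.0101]] 115 277
151 [[0.0507, -0.0886], [0.0507, 0.0101]] 114 277
153 [[0.0495, -0.0888], [0.0495, 0.0101]] 114 277
[ 0.5878 -0.1143  0.0793]
[ 0.5877 -0.1143  0.0793]
[ 0.5878 -0.1143  0.0793]
```

```bash
python3 -m pendant '[[-1,[0.6,0,0],[0,0,0]],[-1,[0.6,0,-0.7],[0,0,0]],[-1,[0.6,0,-1.4],[0,0,0]],[-1,[0.6,0,-2],[0,0,0]],[-1,[0.6,0,-2],[0,0,0]]]' 40; python3 -m pendant '[[-1,[0,0,-0.5],[0,0,0]],[-1,[0,0,-0.5],[0,0,0]],[-1,[0,0,-0.5],[0,0,0]]]'
```

```text
t: 8.13
position: [0.5883, -0.1143, 0.0772]
tool_rot: [2.378, 2.053, 0.0]
contact_force: [0.1, -0.3, 0.8]
grip_width: 0.019
grasp_force: 39.3
t: 8.38
position: [0.5884, -0.1143, 0.0772]
tool_rot: [2.378, 2.053, 0.0]
contact_force: [-1.4, -0.2, 3.7]
grip_width: 0.0188
grasp_force: 39.8
```

Contact is felt at 3.7 N, so I'll release and lift.

```bash
python3 -m pendant '[[-0.45,[0,0,0.3],[0,0,0]],[-0.4,[0,0,0.3],[0,0,0]],[-0.3,[0,0,0.3],[0,0,0]],[-0.1,[0,0,0.3],[0,0,0]],[-0.1,[0,0,0.3],[0,0,0]]]' 40; python3 -m pendant '[[-0.1,[0,0,10],[0,0,0]],[-0.1,[0,0,35],[0,0,0]],[-0.1,[0,5,70],[0,0,0]],[-0.1,[0,10,95],[0,0,0]],[-0.1,[0,10,95],[0,0,0]]]'; python3 look.py w7
python3 - <<'E'
from h import *
c=dict(np.load("w7.npz")); P=c["P"]; X=cloud(c,P); z=X[...,2]
m=cv2.inRange(cv2.cvtColor(c["image"],cv2.COLOR_RGB2HSV),(8,70,40),(24,220,255)); m[:, :60]=0
for lo,hi,h in((.058,.068,.062),(.045,.053,.048),(.03,.038,.034)):
    for k in blobs(m*((z>lo)&(z<hi)),150): print(h,k.min(0),k.max(0),rect(cast(c,P,k,h)),cv2.boxPoints(cv2.minAreaRect((cast(c,P,k,h)[:,:2]*1000).astype(np.float32))).round(1).tolist())
E
```

```text
t: 8.8
position: [0.5883, -0.1143, 0.0769]
tool_rot: [-2.378, -2.053, 0.0]
contact_force: [0.1, -0.4, -0.8]
grip_width: 0.0385
grasp_force: 0.0
t: 9.22
position: [0.5919, -0.1046, 0.1792]
tool_rot: [2.37, 2.048, 0.01]
contact_force: [0.7, -0.6, 0.1]
grip_width: 0.0384
grasp_force: 0.0
[ 0.5919 -0.1046  0.1792] yaw y -8.34
0.062 [246 148] [268 268] [ 586.7 -122.1  119.4   19.8   81.3] [[567.9000244140625, -179.60000610351562], [587.5, -182.60000610351562], [605.5999755859375, -64.5999984741211], [586.0, -61.5]]
0.048 [227 234] [246 252] [ 560.3 -158.1   20.5   19.2   81.3] [[549.2999877929688, -166.8000030517578], [568.2999877929688, -169.6999969482422], [571.4000244140625, -149.39999389648438], [552.4000244140625, -146.5]]
0.048 [160 234] [211 253] [ 509.1 -150.9   52.    21.6   -8.7] [[481.79998779296875, -157.60000610351562], [533.2000122070312, -165.5], [536.5, -144.10000610351562], [485.1000061035156, -136.1999969482422]]
0.048 [269 156] [278 176] [608.1 -84.2  19.2   8.5  82.2] [[602.5999755859375, -93.0999984741211], [611.0, -94.30000305175781], [613.7000122070312, -75.30000305175781], [605.2000122070312, -74.0999984741211]]
0.048 [150 156] [245 177] [538.3 -74.2  87.9  20.   -8.5] [[493.3999938964844, -77.5999984741211], [580.2999877929688, -90.5999984741211], [583.2999877929688, -70.80000305175781], [496.29998779296875, -57.79999923706055]]
0.034 [164 178] [195 231] [ 505.  -113.4   58.1   32.7   81.3] [[484.3999938964844, -139.6999969482422], [516.7999877929688, -144.60000610351562], [525.5999755859375, -87.19999694824219], [493.20001220703125, -82.19999694824219]]
0.034 [156 144] [186 155] [512.2 -56.4  29.   10.6  -8.5] [[497.1000061035156, -59.599998474121094], [525.7999877929688, -63.79999923706055], [527.2999877929688, -53.29999923706055], [498.6000061035156, -49.099998474121094]]
```

View pics/w7.png

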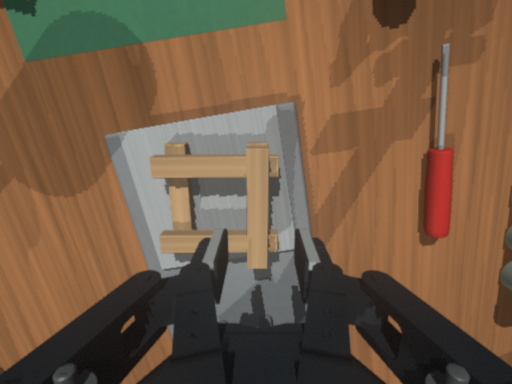

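The first slat lies right, within about 1 mm of its slot and with its end flush at rows 143–148. Now for slat_b.

```bash
python3 -m pendant '[[0,[0,10,15],[0,0,5]],[0,[0,30,30],[0,0,12]],[0,[-10,55,30],[0,0,19]],[0,[-20,80,30],[0,0,26]],[0,[-27,105,30],[0,0,33]]]' 40 >/dev/null && python3 -m pendant '[[0,[-10,25,0],[0,0,7]],[0,[-20,50,0],[0,0,14]],[0,[-30,75,0],[0,0,21]],[0,[-40,100,0],[0,0,28]],[0,[-45,125,0],[0,0,35]]]' >/dev/null && python3 -m pendant '[[0,[-3,10,-20],[0,0,7]],[0,[-6,17,-40],[0,0,14]],[0,[-9,17,-60],[0,0,21]],[0,[-9,17,-60],[0,0,28]],[0,[-9,17,-60],[0,0,35]]]' >/dev/null && python3 -m pendant '[[0,[0,0,0],[0,0,2.4]],[0,[0,0,0],[0,0,2.4]],[0,[0,0,0],[0,0,2.4]],[0,[0,0,0],[0,0,2.4]]]'; python3 look.py w8;  python3 - <<'E'
from h import *
c=dict(np.load("w8.npz")); P=c["P"]; X=cloud(c,P); z=X[...,2]
m=cv2.inRange(cv2.cvtColor(c["image"],cv2.COLOR_RGB2HSV),(8,60,40),(24,220,255))
for k in blobs(m*((z>.0115)&(z<.018)&(X[...,1]>.05)&(X[...,0]>.4)&(X[...,0]<.62)),150): print(k.min(0),k.max(0),rect(cast(c,P,k,.014)))
E
```

```text
t: 10.85
position: [0.507, 0.1425, 0.1418]
tool_rot: [0.19, -3.135, 0.0]
contact_force: [0.1, 0.1, 1.3]
grip_width: 0.0425
grasp_force: 0.0
[0.507  0.1425 0.1418] yaw y 96.95
[470 185] [493 243] [506.8 360.2  60.8  21.   21.2]
[254 137] [274 255] [517.  147.7 119.1  19.3   6.7]
```

```bash
python3 -m pendant '[[0,[-2,3.8,-25],[0,0,-0.3]],[0,[-2,3.8,-60],[0,0,-0.3]],[0,[-2,3.8,-90],[0,0,-0.3]],[0,[-2,3.8,-108],[0,0,-0.3]],[0,[-2,3.8,-112.5],[0,0,-0.3]]]' 40; python3 -m pendant '[[0,[0,0,-0.5],[0,0,0]],[0,[0,0,-0.5],[0,0,0]],[0,[0,0,-0.5],[0,0,0]],[0,[0,0,-0.5],[0,0,0]]]'
```

```text
t: 11.32
position: [0.5023, 0.146, 0.0263]
tool_rot: [0.183, -3.13, 0.001]
contact_force: [-0.5, -0.1, -1.5]
grip_width: 0.0428
grasp_force: 0.0
t: 11.65
position: [0.507, 0.1468, 0.0308]
tool_rot: [-0.184, 3.133, 0.001]
contact_force: [0.4, 0.2, -1.1]
grip_width: 0.043
grasp_force: 0.0
```

```bash
python3 -m pendant '[[0,[0,0,-1.3],[0,0,0]],[0,[0,0,-1.3],[0,0,0]],[0,[0,0,-1.3],[0,0,0]]]' 40; python3 -m pendant '[[-1,[0,0,0],[0,0,0]],[-1,[0,0,0],[0,0,0]],[-1,[0,0,0],[0,0,0]],[-1,[0,0,0],[0,0,0]],[-1,[0,0,0],[0,0,0]]]';python3 -m pendant '[[-1,[0,0,10],[0,0,0]],[-1,[0,0,40],[0,0,0]],[-1,[0,0,75],[0,0,0]],[-1,[0,0,110],[0,0,-4]],[-1,[0,-10,145],[0,0,-9]]]'
```

```text
t: 11.9
position: [0.5056, 0.1466, 0.0283]
tool_rot: [-0.184, 3.135, 0.0]
contact_force: [0.3, 0.6, 0.7]
grip_width: 0.0424
grasp_force: 0.0
t: 12.32
position: [0.5056, 0.1466, 0.0281]
tool_rot: [-0.184, 3.136, 0.0]
contact_force: [-0.4, -0.2, 3.3]
grip_width: 0.019
grasp_force: 39.5
t: 12.73
position: [0.5045, 0.1374, 0.1746]
tool_rot: [-0.065, -3.14, -0.001]
contact_force: [1.6, 0.4, 0.4]
grip_width: 0.0189
grasp_force: 39.2
```

```bash
python3 -m pendant '[[-1,[0,-15,10],[0,0,-6]],[-1,[0,-35,20],[0,0,-13]],[-1,[0,-55,20],[0,0,-20]],[-1,[0,-75,20],[0,0,-27]],[-1,[0,-95,20],[0,0,-34]]]' 40 >/dev/null && python3 -m pendant '[[-1,[0,-20,0],[0,0,-7]],[-1,[0,-40,0],[0,0,-14]],[-1,[0,-60,0],[0,0,-21]],[-1,[0,-80,0],[0,0,-28]],[-1,[3,-95,0],[0,0,-35]]]' >/dev/null && python3 -m pendant '[[-1,[0,-5,0],[0,0,-7]],[-1,[2,-15,0],[0,0,-14]],[-1,[2,-30,-15],[0,0,-21]],[-1,[2,-43,-35],[0,0,-27]],[-1,[2,-49,-55],[0,0,-27]]]' && python3 -m pendant '[[-1,[0,0,-10],[0,0,0]],[-1,[0,0,-18],[0,0,0]],[-1,[0,0,-18],[0,0,0]],[-1,[0,0,-18],[0,0,0]],[-1,[0,0,-18],[0,0,0]]]'; python3 look.py w9;python3 -c "
from station import readout,cams
cams.read_camera('wrist');print(readout.state()['position'].round(4))"
python3 - <<'E'
from h import *
c=dict(np.load("w9.npz")); P=c["P"];T=c["T"]; X=cloud(c,P); z=X[...,2]; t=(X-T[:3,3])@T[:3,:3]
m=cv2.inRange(cv2.cvtColor(c["image"],cv2.COLOR_RGB2HSV),(8,60,40),(24,220,255)); m[:120]=0
tf=lambda px,h:(cast(c,P,px,h)-T[:3,3])@T[:3,:3]
zh=T[2,3]-.0145
for n,lo,hi,h in(("held",zh-.002,zh+.004,zh),("new A",.0595,.066,.062),("top",.046,.052,.048),("bot",.0315,.037,.034)):
    for k in blobs(m*((z>lo)&(z<hi)),100):
        q=tf(k,h); print(n,k.min(0),k.max(0),rect(q),"xmax %.1f y %.1f %.1f"%(1e3*np.percentile(q[:,0],98),*(1e3*q[:,1][[q[:,1].argmin(),q[:,1].argmax()]])))
E
```

```text
t: 13.98
position: [0.5109, -0.1041, 0.1382]
tool_rot: [2.379, 2.048, 0.001]
contact_force: [0.3, -0.1, -0.5]
grip_width: 0.0191
grasp_force: 39.2
t: 14.4
position: [0.511, -0.1022, 0.1208]
tool_rot: [2.374, 2.055, 0.001]
contact_force: [0.5, -0.1, -0.8]
grip_width: 0.0186
grasp_force: 39.2
[ 0.511  -0.1022  0.1208] yaw y -8.23
[ 0.5112 -0.1024  0.121 ]
held [241 163] [280 327] [ -0.7  -0.4 100.9  20.    0.2] xmax 49.2 y -10.4 9.7
new A [350 147] [396 280] [  0.7  77.  100.9  21.1   0.5] xmax 51.1 y 66.2 87.9
top [309 243] [349 275] [-43.2  57.7  33.5  23.4  68. ] xmax -27.3 y 38.1 69.0
top [231 145] [386 224] [ 35.1  29.8 101.1  63.  -73. ] xmax 50.4 y -21.7 87.4
bot [340 186] [354 251] [-12.4  70.1  57.6   6.6  -0. ] xmax 16.4 y 66.8 73.4
bot [349 142] [378 156] [ 45.4  77.1  21.   10.6 -90. ] xmax 50.7 y 66.6 87.6
bot [246 142] [271 156] [ 45.5  -2.   19.   10.6 -90. ] xmax 50.8 y -11.5 7.5
```

View pics/w9.png

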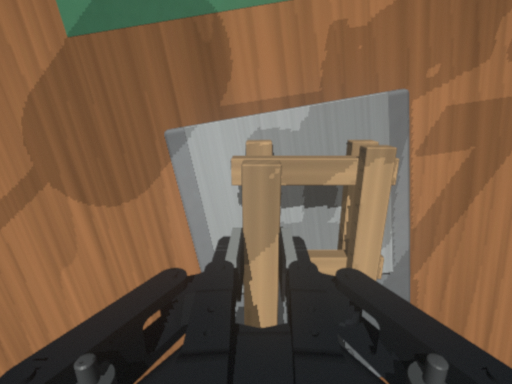

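The view shows the held slat at columns 241–280 (end row 163), the placed slat at columns 350–396, and the crib's left lower slat at columns 246–271. It needs about −1.9, +1.7 mm.

```bash
python3 -m pendant '[[-1,[-1.9,1.7,-10],[0,0,-0.2]],[-1,[-1.9,1.7,-20],[0,0,-0.2]],[-1,[-1.9,1.7,-32],[0,0,-0.2]],[-1,[-1.9,1.7,-38],[0,0,-0.2]],[-1,[-1.9,1.7,-40],[0,0,-0.2]]]' 40 >/dev/null;  python3 -m pendant '[[-1,[0,0,0],[0,0,0]],[-1,[0,0,0],[0,0,0]],[-1,[0,0,0],[0,0,0]],[-1,[0,0,0],[0,0,0]]]'; python3 look.py w10
cat > rel2.py <<'E'
from h import *
import sys
c=dict(np.load(sys.argv[1]+".npz")); P=c["P"];T=c["T"]; X=cloud(c,P); z=X[...,2]; t=(X-T[:3,3])@T[:3,:3]
m=cv2.inRange(cv2.cvtColor(c["image"],cv2.COLOR_RGB2HSV),(8,60,40),(24,220,255)); m[:120]=0
tf=lambda px,h:(cast(c,P,px,h)-T[:3,3])@T[:3,:3]
zh=T[2,3]-.0145
for n,lo,hi,h,s in(("held",zh-.002,zh+.004,zh,abs(t[...,1])<.014),("new A",.0595,.066,.062,t[...,1]>.05),("top",.046,.052,.048,z>0),("bot",.0315,.037,.034,z>0)):
    for k in blobs(m*((z>lo)&(z<hi)&s),100):
        q=tf(k,h); print(n,k.min(0),k.max(0),rect(q),"xmax %.1f y %.1f %.1f"%(1e3*np.percentile(q[:,0],98),*(1e3*q[:,1][[q[:,1].argmin(),q[:,1].argmax()]])))
E
python3 rel2.py w10
```

```text
t: 15.25
position: [0.509, -0.101, 0.0805]
tool_rot: [2.379, 2.05, 0.001]
contact_force: [-0.5, -0.1, -0.0]
grip_width: 0.0188
grasp_force: 39.2
[ 0.509  -0.101   0.0805] yaw y -8.48
held [241 163] [280 327] [ -0.7  -0.5 100.9  20.    0.2] xmax 49.2 y -10.6 9.6
new A [379 159] [437 302] [ 7.3 79.1 87.3 21.6  0.3] xmax 50.4 y 68.3 90.1
top [277 291] [286 316] [-49.3  13.8  20.1   6.1   0.1] xmax -39.5 y 10.7 16.8
top [235 290] [243 316] [-48.9 -14.9  20.9   5.4   1.1] xmax -39.2 y -17.8 -12.0
top [227 173] [241 205] [ 30.6 -15.6  19.4   7.9  -0.2] xmax 40.3 y -19.6 -11.7
top [280 156] [423 278] [18.6 44.6 81.7 74.8 13.1] xmax 49.9 y 11.0 90.3
bot [361 206] [381 277] [-11.8  73.   53.4   8.7   0.1] xmax 14.9 y 68.6 77.4
bot [246 151] [277 159] [ 48.1   0.2  19.    4.9 -90. ] xmax 50.5 y -9.3 9.7
bot [371 150] [408 168] [ 45.5  78.7  21.6  11.1 -90. ] xmax 50.5 y 67.9 89.5
```

```bash
python3 -m pendant '[[-1,[0.2,0.7,-0.8],[0,0,0]],[-1,[0.2,0.7,-1.6],[0,0,0]],[-1,[0.2,0.7,-2.4],[0,0,0]],[-1,[0.2,0.7,-3.0],[0,0,0]],[-1,[0.2,0.7,-3.0],[0,0,0]]]' 40; python3 -m pendant '[[-1,[0,0,-0.5],[0,0,0]],[-1,[0,0,-0.8],[0,0,0]],[-1,[0,0,-0.8],[0,0,0]]]'
```

```text
t: 15.72
position: [0.5085, -0.1001, 0.0766]
tool_rot: [-2.38, -2.051, 0.0]
contact_force: [0.0, -0.9, -0.9]
grip_width: 0.0187
grasp_force: 39.2
t: 15.97
position: [0.5086, -0.1001, 0.0761]
tool_rot: [2.38, 2.051, 0.0]
contact_force: [0.3, -0.5, 1.4]
grip_width: 0.019
grasp_force: 39.4
```

```bash
python3 -m pendant '[[-1,[0,0,-0.3],[0,0,0]],[-0.45,[0,0,-0.3],[0,0,0]],[-0.4,[0,0,0],[0,0,0]],[-0.2,[0,0,0],[0,0,0]],[-0.1,[0,0,0],[0,0,0]]]' 40; python3 -m pendant '[[-0.1,[0,0,0],[0,0,0]],[-0.1,[0,0,15],[0,0,0]],[-0.1,[0,5,50],[0,0,0]],[-0.1,[0,15,90],[0,0,0]],[-0.1,[0,40,105],[0,0,0]]]';  python3 -m pendant '[[-0.1,[20,20,20],[0,0,0]],[-0.1,[38,30,20],[0,0,0]],[-0.1,[38,30,20],[0,0,0]],[-0.1,[38,30,20],[0,0,0]],[-0.1,[38,30,20],[0,0,0]]]'; python3 look.py w11
python3 - <<'E'
from h import *
from station import cams
c=dict(np.load("w11.npz")); P=c["P"]; X=cloud(c,P); z=X[...,2]
def run(c,P,X,z,m):
  for lo,hi,h in((.059,.068,.062),(.045,.053,.048)):
    for k in blobs(m*((z>lo)&(z<hi)),40): print(h,k.min(0),k.max(0),rect(cast(c,P,k,h)))
m=cv2.inRange(cv2.cvtColor(c["image"],cv2.COLOR_RGB2HSV),(8,60,40),(24,220,255))
m[(X[...,0]<.45)|(X[...,0]>.65)|(X[...,1]>0)]=0
run(c,P,X,z,m)
c=cams.read_camera("scene"); P=c["pose"]; X=cloud(c,P); z=X[...,2]
q=(X[...,0]>.25)&(X[...,0]<.7)&(X[...,1]<-.12)&(X[...,1]>-.25)&(z>.3)&(z<.345); p=X[q]; print("handle",q.sum(),p.mean(0),rect(p)); np.savez("scene2.npz",**c)
s=(X[...,0]>.25)&(X[...,0]<.7)&(X[...,1]<-.2)&(X[...,1]>-.35)&(z>.1)&(z<.115); print("post",X[s].mean(0),rect(X[s]))
E
```

```text
t: 16.38
position: [0.5087, -0.1001, 0.076]
tool_rot: [2.38, 2.051, 0.0]
contact_force: [-0.1, 0.5, -0.1]
grip_width: 0.0384
grasp_force: 0.0
t: 16.8
position: [0.5112, -0.0622, 0.1858]
tool_rot: [2.378, 2.043, 0.005]
contact_force: [1.2, -0.2, -0.2]
grip_width: 0.0379
grasp_force: 0.0
t: 17.22
position: [0.5458, -0.0302, 0.2003]
tool_rot: [-2.379, -2.05, 0.002]
contact_force: [-0.5, 0.2, 0.2]
grip_width: 0.0384
grasp_force: 0.0
[ 0.5458 -0.0302  0.2003] yaw y -8.48
0.062 [304 210] [324 240] [592.9 -78.6  33.7  20.5  81.1]
0.062 [226 210] [246 309] [ 506.7 -110.1  121.5   20.2   81.2]
0.048 [223 278] [228 293] [ 485.5 -147.1   20.7    5.8   82.9]
0.048 [247 277] [299 293] [ 541.3 -154.6   61.4   22.    -8.4]
0.048 [323 214] [330 231] [609.2 -84.4  20.    6.4  81.1]
0.048 [219 214] [225 228] [497.6 -66.   16.5   6.5  79.2]
0.048 [246 207] [322 232] [563.4 -75.7  84.2  26.5  -1.1]
handle 267 [ 0.55098701 -0.1889528   0.32950866] [ 546.8 -192.5   98.9   20.5    1.1]
post [ 0.56104869 -0.29494809  0.10665496] [ 549.2 -301.3   73.3   53.8    1.9]
```

View pics/w11.png

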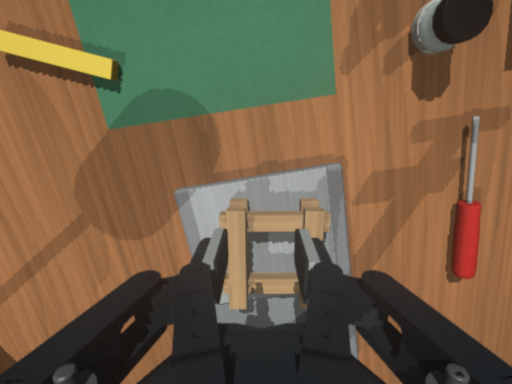

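Both slats are down and parallel, seen at columns 226–246 and 304–324, so the layer is complete. That makes 11 pictures including the crop, one over the limit of 10, so from here I use numbers only.

For the lever, I'll grip the round handle lightly from above, off to one side of the bar, with the tips just below its centre, and guide it along its arc and back.

```bash
python3 -m pendant '[[0.2,[-5,0,38],[0,0,7]],[0.2,[-10,0,76],[0,0,14]],[0.2,[-15,0,114],[0,0,21]],[0.2,[-20,0,152],[0,0,28]],[0.2,[-25,0,190],[0,0,35]]]' 30 >/dev/null && python3 -m pendant '[[0.2,[0,0,0],[0,0,7]],[0.2,[0,0,0],[0,0,14]],[0.2,[0,0,0],[0,0,21]],[0.2,[0,0,0],[0,0,28]],[0.2,[0,0,0],[0,0,35]]]' >/dev/null && python3 -m pendant '[[0.2,[0,-25,0],[0,0,7]],[0.2,[-1,-50,0],[0,0,14]],[0.2,[-2,-75,0],[0,0,21]],[0.2,[-3,-100,0],[0,0,28]],[0.2,[-4,-115,0],[0,0,29.5]]]' >/dev/null && python3 -m pendant '[[0.2,[0,0,0],[0,0,0]],[0.2,[0,0,0],[0,0,0]],[0.2,[0,0,0],[0,0,0]]]'; python3 look.py w12
python3 - <<'E'
from h import *
c=dict(np.load("w12.npz")); P=c["P"]; T=c["T"]; X=cloud(c,P); z=X[...,2]
q=(z>.29)&(z<.345)&(X[...,1]<-.15)&(X[...,1]>-.24)&(X[...,0]>.47)&(X[...,0]<.65)
p=X[q]; print(q.sum(),p.min(0),p.max(0),rect(p[p[:,2]>.318]))
for a,b in((.50,.515),(.515,.53),(.53,.545)):
    s=p[(p[:,0]>a)&(p[:,0]<b)]
    if len(s)>10: print(a,s[:,1].min(),s[:,1].max(),s[:,2].max(),s[s[:,2]>s[:,2].max()-.001][:,1].mean())
E
```

```text
t: 18.82
position: [0.5172, -0.1448, 0.3908]
tool_rot: [0.026, -3.141, -0.001]
contact_force: [0.1, -0.2, -0.0]
grip_width: 0.0515
grasp_force: 0.0
[ 0.5172 -0.1448  0.3908] yaw y 90.95
1987 [ 0.49250711 -0.21710217  0.29016219] [ 0.59155003 -0.17952556  0.33948718] [ 542.1 -191.1   99.2   21.2    1.2]
0.5 -0.20240627746484446 -0.1811025098148803 0.33941818430812326 -0.19246435429623357
0.515 -0.21575649471589226 -0.1809620331514555 0.33948717521875693 -0.191604043376226
0.53 -0.21710216535377405 -0.18773692671500758 0.33901225766292176 -0.19272254536391614
```

```bash
python3 -m pendant '[[0.2,[-1,-25,0],[0,0,0]],[0.2,[-1,-46.5,0],[0,0,0]],[0.2,[-1,-46.5,0],[0,0,0]],[0.2,[-1,-46.5,-20],[0,0,0]],[0.2,[-1,-46.5,-35],[0,0,0]]]' 30 >/dev/null && python3 -m pendant '[[0.2,[0,0,-8],[0,0,0]],[0.2,[0,0,-12],[0,0,0]],[0.2,[0,0,-12.5],[0,0,0]],[0.2,[0,0,-12.5],[0,0,0]],[0.2,[0,0,-12.5],[0,0,0]]]'
```

```text
t: 19.7
position: [0.517, -0.1914, 0.3445]
tool_rot: [-0.028, 3.14, -0.001]
contact_force: [0.0, 0.2, 0.0]
grip_width: 0.0512
grasp_force: 0.0
```

```bash
python3 -m pendant '[[-1,[0,0,-1],[0,0,0]],[-1,[0,0,-1],[0,0,0]],[-1,[0,0,-1],[0,0,0]],[-1,[0,0,-1],[0,0,0]],[-1,[0,0,-1],[0,0,0]]]' 35;python3 - <<'E'
import numpy as np
# arc: centre offset from start (press y fwd ~ world y rotated 1.5deg)
for d in np.arange(0,66.1,6): 
    a=np.radians(65.9-d); a0=np.radians(65.9); print(int(d),round(270*(np.cos(a)-np.cos(a0)),1),round(270*(np.sin(a)-np.sin(a0)),1))
E
```

```text
t: 20.12
position: [0.5169, -0.1919, 0.3431]
tool_rot: [-0.028, 3.14, -0.001]
contact_force: [-0.5, -0.6, 3.7]
grip_width: 0.0211
grasp_force: 34.4
0 0.0 0.0
6 25.2 -12.9
12 48.8 -28.3
18 70.8 -46.1
24 90.7 -66.2
30 108.5 -88.1
36 123.8 -111.9
42 136.6 -137.1
48 146.7 -163.5
54 153.9 -190.8
60 158.3 -218.7
66 159.8 -246.9
```

```bash
python3 -m pendant '[[-1,[0,10.3,-4.8],[0,0,0]],[-1,[0,20.3,-10.1],[0,0,0]],[-1,[-0.5,30,-15.7],[0,0,0]],[-1,[-0.8,39.5,-21.8],[0,0,0]],[-1,[-1,48.8,-28.3],[0,0,0]]]' 35; python3 -m pendant '[[-1,[0,11,-8.9],[0,0,0]],[-1,[-0.4,22,-17.8],[0,0,0]],[-1,[-0.4,32,-27.8],[0,0,0]],[-1,[-0.8,41.9,-37.9],[0,0,0]],[-1,[-1,50.8,-48.8],[0,0,0]]]'
```

```text
t: 20.53
position: [0.5158, -0.1427, 0.3142]
tool_rot: [-0.028, 3.141, -0.003]
contact_force: [0.0, -1.9, 2.3]
grip_width: 0.0207
grasp_force: 35.2
t: 20.95
position: [0.5146, -0.0916, 0.2651]
tool_rot: [-0.028, 3.141, -0.003]
contact_force: [0.0, -3.4, 4.4]
grip_width: 0.0205
grasp_force: 35.9
```

```bash
python3 -m pendant '[[-1,[0,9,-11],[0,0,0]],[-1,[0,17,-22.5],[0,0,0]],[-1,[-0.4,24.2,-34.8],[0,0,0]],[-1,[-0.4,30.9,-47.3],[0,0,0]],[-1,[-0.6,37,-60],[0,0,0]]]' 35; python3 -m pendant '[[-1,[0,5.3,-13],[0,0,0]],[-1,[0,10.1,-26.4],[0,0,0]],[-1,[0,14,-40],[0,0,0]],[-1,[-0.3,17.3,-53.7],[0,0,0]],[-1,[-0.3,19.8,-67.5],[0,0,0]]]'
```

```text
t: 21.37
position: [0.5138, -0.0551, 0.2048]
tool_rot: [0.028, -3.141, 0.004]
contact_force: [-0.3, -6.6, 4.7]
grip_width: 0.0206
grasp_force: 35.4
t: 21.78
position: [0.5134, -0.0358, 0.1374]
tool_rot: [0.028, -3.141, 0.006]
contact_force: [-1.3, -6.0, 4.0]
grip_width: 0.0213
grasp_force: 35.8
```

```bash
python3 -m pendant '[[-1,[0,1,-10],[0,0,0]],[-1,[0,2,-20],[0,0,0]],[-1,[0,2.9,-29],[0,0,0]],[-1,[0,3.3,-36],[0,0,0]],[-1,[0,3.4,-40],[0,0,0]]]' 60; python3 -m pendant '[[-1,[0,0,-2],[0,0,0]],[-1,[0,0,-3],[0,0,0]],[-1,[0,0,-3],[0,0,0]]]'
```

```text
t: 22.2
position: [0.5134, -0.0329, 0.0979]
tool_rot: [0.027, -3.141, 0.007]
contact_force: [-4.1, -5.4, 13.0]
grip_width: 0.019
grasp_force: 68.3
t: 22.45
position: [0.5134, -0.033, 0.0962]
tool_rot: [-0.028, 3.141, -0.007]
contact_force: [-5.9, -5.3, 16.6]
grip_width: 0.0195
grasp_force: 68.8
```

```bash
python3 -m pendant '[[-1,[0,0,-1],[0,0,0]],[-1,[0,0,-2],[0,0,0]],[-1,[0,0,-2],[0,0,0]]]'
python3 - <<'E'
from h import *
from station import cams
c=cams.read_camera("scene"); X=cloud(c,c["pose"]); h=cv2.cvtColor(c["image"],cv2.COLOR_RGB2HSV)
# handle bar surface heights on free side (x>0.56), near y -0.03
s=(X[...,0]>.565)&(X[...,0]<.595)&(X[...,1]>-.06)&(X[...,1]<0)&(X[...,2]>.07)&(X[...,2]<.12)
p=X[s]; print(s.sum(),p[:,2].max() if s.sum() else "", p.mean(0))
for y in (-.25,-.2,-.15,-.1,-.07):
    s=(abs(X[...,0]-.545)<.012)&(abs(X[...,1]-y)<.008)&(X[...,2]>.07)&(X[...,2]<.2); print(y,s.sum(),np.median(X[s][:,2]) if s.any() else "",X[s][:,2].max() if s.any() else "")
E
```

```text
t: 22.7
position: [0.5134, -0.033, 0.0954]
tool_rot: [-0.028, 3.141, -0.007]
contact_force: [-8.6, -4.4, 24.8]
grip_width: 0.0196
grasp_force: 70.1
72 0.09135749203988697 [ 0.58060202 -0.03048341  0.08412625]
-0.25 26 0.0875281479970289 0.0914753292760977
-0.2 27 0.08735008017611723 0.09164908222283952
-0.15 29 0.08659969149766589 0.09146641372654596
-0.1 33 0.0869951614555251 0.09172165742456362
-0.07 38 0.08595961409370145 0.08966118498591813
```

The lever is level (bar top at 0.0915 m along its length, handle centre at 80 mm) and the force is rising, so it is at its stop. I'll hold it there for more than a second.

```bash
for i in 1 2 3; do python3 -m pendant '[[-1,[0,0,0],[0,0,0]],[-1,[0,0,0],[0,0,0]],[-1,[0,0,0],[0,0,0]],[-1,[0,0,0],[0,0,0]],[-1,[0,0,0],[0,0,0]]]' | egrep 't:|pos|cont'; done
```

```text
t: 23.17
position: [0.5134, -0.033, 0.0954]
tool_rot: [-0.027, 3.141, -0.007]
contact_force: [-8.5, -4.0, 24.2]
t: 23.58
position: [0.5134, -0.033, 0.0954]
tool_rot: [-0.027, 3.141, -0.007]
contact_force: [-8.6, -4.3, 24.3]
t: 24.0
position: [0.5134, -0.033, 0.0954]
tool_rot: [-0.027, 3.141, -0.007]
contact_force: [-8.8, -4.8, 23.9]
```

```bash
python3 -m pendant '[[-1,[0,0,5],[0,0,0]],[-1,[0,-0.2,14],[0,0,0]],[-1,[0,-0.9,24],[0,0,0]],[-1,[0,-2,35],[0,0,0]],[-1,[0,-3.4,45],[0,0,0]]]' 40; python3 -m pendant '[[-1,[0,-2.5,13.8],[0,0,0]],[-1,[0,-5.8,27.5],[0,0,0]],[-1,[0,-9.7,41.1],[0,0,0]],[-1,[0.3,-14.5,54.5],[0,0,0]],[-1,[0.3,-19.8,67.5],[0,0,0]]]'; python3 -m pendant '[[-1,[0,-6.1,12.7],[0,0,0]],[-1,[0.2,-12.8,25.2],[0,0,0]],[-1,[0.2,-20,37.5],[0,0,0]],[-1,[0.6,-28,49],[0,0,0]],[-1,[0.6,-37,60],[0,0,0]]]'
```

```text
t: 24.42
position: [0.5135, -0.0362, 0.138]
tool_rot: [0.027, -3.141, 0.004]
contact_force: [0.1, -8.2, -0.3]
grip_width: 0.0196
grasp_force: 71.4
t: 24.83
position: [0.5137, -0.0572, 0.2048]
tool_rot: [0.027, -3.14, 0.008]
contact_force: [2.2, -13.6, -7.2]
grip_width: 0.0198
grasp_force: 68.6
t: 25.25
position: [0.5143, -0.0933, 0.2641]
tool_rot: [0.028, -3.139, 0.003]
contact_force: [-3.2, -7.5, -3.2]
grip_width: 0.0196
grasp_force: 66.4
```

```bash
python3 -m pendant '[[-1,[0.2,-8.9,10.9],[0,0,0]],[-1,[0.6,-18.8,21],[0,0,0]],[-1,[0.6,-28.8,31],[0,0,0]],[-1,[1,-39.8,39.9],[0,0,0]],[-1,[1,-50.8,48.8],[0,0,0]]]' 40; python3 -m pendant '[[-1,[0.2,-9.3,6.5],[0,0,0]],[-1,[0.5,-18.8,12.6],[0,0,0]],[-1,[1,-28.5,18.2],[0,0,0]],[-1,[1,-38.5,23.5],[0,0,0]],[-1,[1,-47.8,27.7],[0,0,0]]]';python3 -m pendant '[[-1,[0,-1,0.6],[0,0,0]],[-1,[0,-1,0.6],[0,0,0]],[-1,[0,-1,0.6],[0,0,0]],[-1,[0,-1,0.6],[0,0,0]]]'
```

```text
t: 25.67
position: [0.5149, -0.1417, 0.3129]
tool_rot: [0.028, -3.139, -0.006]
contact_force: [2.6, -2.5, -6.7]
grip_width: 0.0199
grasp_force: 61.9
t: 26.08
position: [0.5165, -0.1885, 0.343]
tool_rot: [-0.031, 3.14, 0.008]
contact_force: [-3.2, 6.0, 8.9]
grip_width: 0.0199
grasp_force: 60.1
t: 26.42
position: [0.5172, -0.1909, 0.3437]
tool_rot: [-0.026, 3.139, 0.002]
contact_force: [-1.2, 1.8, 6.7]
grip_width: 0.0194
grasp_force: 60.5
```

```bash
python3 -m pendant '[[-0.3,[0,0,0],[0,0,0]],[0.2,[0,0,0],[0,0,0]],[0.3,[0,0,0],[0,0,0]],[0.3,[0,0,0],[0,0,0]],[0.3,[0,0,0],[0,0,0]]]' 30; python3 -m pendant '[[0.3,[0,0,15],[0,0,0]],[0.3,[0,0,40],[0,0,0]],[0.3,[0,0,60],[0,0,0]],[0.3,[0,25,60],[0,0,0]],[0.3,[0,60,60],[0,0,0]]]';python3 -m pendant '[[0.3,[0,40,0],[0,0,0]],[0.3,[0,80,-20],[0,0,-7]],[0.3,[0,110,-50],[0,0,-14]],[0.3,[0,110,-80],[0,0,-21]],[0.3,[0,110,-110],[0,0,-28]]]'; python3 -m pendant '[[0.3,[5,0,-10],[0,0,-7]],[0.3,[10,0,-20],[0,0,-14]],[0.3,[15,0,-20],[0,0,-21]],[0.3,[20,0,-20],[0,0,-28]],[0.3,[25,0,-20],[0,0,-35]]]' >/dev/null; python3 -m pendant '[[0.6,[0,0,0],[0,0,-7]],[0.6,[0,0,0],[0,0,-14]],[0.6,[0,0,0],[0,0,-21]],[0.6,[0,0,0],[0,0,-28]],[0.6,[0,0,0],[0,0,-28]]]'; python3 look.py w13
python3 - <<'E'
from h import *
from station import cams
c=dict(np.load("w13.npz")); P=c["P"]; X=cloud(c,P)
def run(n,c,P,X):
  z=X[...,2]; m=cv2.inRange(cv2.cvtColor(c["image"],cv2.COLOR_RGB2HSV),(8,60,40),(24,220,255))
  m[(X[...,0]<.45)|(X[...,0]>.65)|(X[...,1]>-.02)]=0
  for lo,hi,h in((.059,.068,.062),(.045,.053,.048)):
    for k in blobs(m*((z>lo)&(z<hi)),40): print(n,h,k.min(0),k.max(0),rect(cast(c,P,k,h)))
run("wrist",c,P,X)
c=cams.read_camera("top"); P=c["pose"]; run("top",c,P,cloud(c,P))
c=cams.read_camera("scene"); X=cloud(c,c["pose"]); z=X[...,2]; run("scene",c,c["pose"],X)
q=(X[...,0]>.25)&(X[...,0]<.7)&(X[...,1]<-.12)&(X[...,1]>-.25)&(z>.3)&(z<.345); p=X[q]; print("handle",q.sum(),p.mean(0),rect(p))
E
```

```text
t: 26.83
position: [0.5166, -0.1915, 0.3421]
tool_rot: [0.028, -3.141, -0.001]
contact_force: [0.4, -0.1, 0.8]
grip_width: 0.0559
grasp_force: 0.0
t: 27.25
position: [0.5176, -0.1333, 0.4033]
tool_rot: [-0.021, 3.139, -0.002]
contact_force: [0.4, 1.0, -0.8]
grip_width: 0.0554
grasp_force: 0.0
t: 27.67
position: [0.5165, -0.0193, 0.2913]
tool_rot: [0.736, 3.053, 0.001]
contact_force: [0.4, -0.7, -0.0]
grip_width: 0.0553
grasp_force: 0.0
t: 28.5
position: [0.5416, -0.0216, 0.2723]
tool_rot: [-2.223, -2.22, 0.0]
contact_force: [-0.1, -0.3, 0.5]
grip_width: 0.0684
grasp_force: 0.0
[ 0.5416 -0.0216  0.2723] yaw y -0.09
wrist 0.062 [280 201] [310 281] [ 586.1 -122.3  120.9   20.7   81.3]
wrist 0.062 [223 193] [248 275] [ 506.5 -110.8  121.1   19.9   81.3]
wrist 0.048 [297 258] [303 270] [ 597.5 -163.2   20.5    7.    81.4]
wrist 0.048 [239 251] [283 268] [ 541.1 -155.3   61.9   22.4   -7.8]
wrist 0.048 [220 248] [225 261] [ 486.5 -147.5   20.8    6.5   81.4]
wrist 0.048 [308 207] [314 220] [609.1 -84.9  19.5   6.2  82.6]
wrist 0.048 [246 199] [293 218] [553.  -76.9  61.6  20.9  -8.3]
wrist 0.048 [226 196] [232 210] [498.  -69.1  20.    7.6  81.4]
top 0.062 [245 191] [278 200] [ 508.3 -112.7  117.8   20.8   81. ]
top 0.062 [248 169] [280 178] [ 588.1 -123.7  116.8   21.4   81.4]
top 0.048 [270 178] [277 194] [ 546.3 -157.1   59.5   19.2   -9.3]
top 0.048 [248 175] [255 191] [557.2 -78.4  58.5  19.2  -8.6]
scene 0.062 [213 221] [240 245] [ 590.3 -122.1  122.7   20.4   81. ]
scene 0.062 [233 209] [260 230] [ 510.1 -111.5  121.    21.9   82.9]
scene 0.048 [237 225] [254 241] [548.2 -87.9  56.7  42.8  -9.2]
scene 0.048 [222 216] [238 227] [ 537.7 -156.5   58.    21.9   -5.9]
handle 271 [ 0.55113948 -0.18901973  0.3294259 ] [ 546.4 -191.4  102.2   20.1    1.8]
```

```bash
python3 -c "
from station import manip
print(manip.finish_job())"
```

```text
the job is handed in; nothing more can be done
None
```

Both slats lie on the crib as its third layer, within about 1 mm of true by the last camera check; the lever was held at its stop for over a second and is back at its raised rest, and the job was handed in at about 29 s, though I viewed 11 pictures against the limit of 10.

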